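# Turn a keyed treat-tub lid home and press it shut

## Task

The wooden lid lies on the grey treat tub but is not shut. With the fingertips push its tab round until the notch in the lid's edge stands over the steel pin on the tub's rim, then press the lid straight down until it is fully home, and draw back. Do not pinch the tab or lift the lid, and leave the other things on the bench where they are.

Things in the scene. Friction and masses are not known exactly. Their poses are not given: they have to be found in the camera images.
- tub: Grey round treat tub fixed on the bench, 144 mm across, rim 75 mm high. Origin: centre of its underside. Its +x axis points from the middle to the pin and the square outer lug beside it (24 mm wide, reaching 88 mm from the middle, top 2 mm below the rim). A post hidden under the lid guides it with 1 mm play: the lid turns about the tub's axis.
- pin (a point): Centre of the top of the upright steel pin on the tub's rim: 8 mm diameter, 65 mm from the tub's axis, rising 4.5 mm above the rim (79.5 mm above the bench).
- lid: Loose round wooden lid, 132 mm across, 0.27 kg. Origin: centre of its underside. Above it: edge ring 12 mm thick, flat raised middle (112 mm across) at 15 mm, tab top at 30 mm. +x points from the middle to the single notch in the edge, -x to the tab. Origin above the bench: 81 mm at the start (6 mm over the rim, clear of the pin), 75 mm when home.
- notch (a point): Middle of the notch, at the lid's underside, 65 mm from the lid's axis. The notch is 16 mm wide (4 mm play each side of the pin, 3.5 degrees of turn). Off the pin, the lid is stopped 1.5 mm down.
- lid_top (a point): Centre of the lid's flat upper face, 15 mm above the lid's origin; the middle and the notch side are free to press on. A friction seal holds the lid up: it turns under 1 to 3 N and stays where left. With the notch over the pin, about 8 to 10 N slides it down 6 mm to a firm stop, edge on rim, where it stays.
- tab_left: One cheek of the lid's upright tab, on the lid's +y side. The tab is a straight radial rib, 25 to 55 mm from the lid's axis, 14 mm thick over both cheeks, 15 mm tall above the flat face; its flat sides are for pushing. Cheek 30 x 5 x 12 mm; origin at its underside's centre, 40 mm from the lid's axis, 4.5 mm off the tab's middle plane.
- tab_right: The other cheek of the tab, the same, on the lid's -y side. Touching both cheeks at once counts as a pinch.
- whistle: Yellow plastic dog whistle, 46 x 20 x 18 mm, lying on the bench; leave alone. Origin under its round end.
- key_ring: Silver key ring, 40 mm across, with two flat keys reaching 70 mm from the ring's centre, 4 mm thick; leave alone. Origin under the ring's centre.
- bowl: Stainless steel pet bowl upside down, 170 mm across, 52 mm high; leave alone. Origin at the centre underneath.
- canister: Orange flip-top treat canister, shut, 87 mm across, 121 mm high, by the backrest; leave alone. Origin at the centre underneath.
Mind the look-alikes: they are no part of the job. What is meant by the lid is not blue, and is the larger of those in its own colour.

How it is judged:
By the outcome, as a careful person would: the job done as asked, in the order asked, and still so for the second after the job is handed in, with the robot touching nothing.
It also fails if it takes over 64 s, if anything falls off the work surface, if the arm or the gripper's body presses on something with over 40 N, if the wrist force passes 120 N, or if a joint passes its speed limit or range.

## Robot

A 6-joint arm with a two-finger parallel gripper is mounted at the origin on the work surface. World frame = base frame: x ahead of the robot, y to its left, z up, the work surface at z = 0. Lengths are in mm, angles in degrees, forces in N, time in s.
With the tool pointing down it reaches from about 325 to 925 mm from the base axis. Payload 3.1 kg.
Tool frame: the origin (TCP) lies at the very end of the fingers, on their centre line; the grasp point (between the pads) lies grasp_offset behind it (grasp_offset is the distance from the TCP to the grasp point, in mm); z points along the fingers, y is the line along which they close (so a half turn about z gives the same grasp; the last joint's range is limited). The gripper opens to 85 mm and grips with 20 to 120 N. Pads are 22 mm wide; open, the fingers measure 114 mm over their backs; the gripper's body (76 mm by 85 mm) begins 54 mm behind the grasp point. The pads swing forward as they close: fully open they stand 13 mm farther back than shut.
Start: joints at [68.285, 12.427, 92.441, -0, 75.132, -6.429], TCP at [164.759, 602.904, 231.3] pointing down, gripper open.
Joint ranges: [-157.48, 157.48], [-44.54, 120.13], [17.64, 146.25], [-64.5, 244.5], [7.68, 150.69], [-147.95, 147.95]. Speed limits (degrees/s): [159.86, 159.86, 180, 180, 180, 180].

## Interface

Orientations are given as [roll, pitch, yaw] about the fixed x, y, z axes, in that order (R = Rz(yaw) Ry(pitch) Rx(roll)).
In Python, from station import * gives the robot as it stands. Calls block until the motion is done:
- goto(position, orientation): joint-space move of the TCP to a pose.
- move_l(position, attitude=None, speed=150): straight line of the TCP; attitude=None keeps the orientation; speed is the mean speed in mm/s.
- move_j(angles): joint-space move.
- grip(opening, squeeze=None): finger opening in mm; squeeze is the grip in N (None keeps the last); returns when the fingers have stopped.
- wait(seconds).
- solve_ik(position, orientation): joint angles nearest the present ones, or None.
- get_obs(): the state.
- get_image(name): name is "side" or "top" or "wrist"; returns the picture (384x512x3 uint8, red, green, blue); there is no depth.
- get_calibration(name): a dict with "fx", "fy", "cx", "cy" (pixels), "R" (3x3) and "t" (3): a world point X has camera coordinates R X + t; the wrist camera has in their place "mount" (4x4, takes a point from camera to tool coordinates, whose origin is the TCP and whose axes are the flange's). Camera axes: x right, y down, z forward; pixel columns grow to the right and rows downward; lengths in mm; the calibration is good to about 2 mm. A picture is of the moment at which its call begins: read the wrist's pose just before it. get_calibration takes no time and is no camera call.
A pose or a line that the arm cannot do raises Unreachable and nothing moves.
- sign_off(): hands the job in; it is judged then, once.
Trained networks look in the newest picture that a camera, given by its name, has taken for a name from the list of things; names that differ only in an ending like _2 or _b are one class to them, and where a whole thing is asked for, a point or a joint stands for the part that bears it (a point fixed in the world has none). Each returns a list of dicts, best first, with "score" (0 to 1); they miss things now and then, are a little off and sometimes report something else, mostly with a low value. They report only what shows in the picture. A call takes as long as a camera call. They do not tell look-alikes from the thing itself.
- spot_in(name, camera): "extent" ([centre column, centre row, width, height] in pixels, round what is visible of it).
- regions_of(name, camera): "region" (384x512 bool, what is visible of it) and "extent" ([centre column, centre row, width, height] in pixels, round what is visible of it).
The state is a dict: "t": time; "joint_pos": joint angles; "qvel": joint speeds; "effort": joint torques, N m; "tcp_pos": TCP position; "ee_rot": TCP orientation; "wrist_force": force on the tool from outside, world axes, zero at the start; "moment": the same for the moment, N m; "grip_width": finger opening in mm; "grip_force": force on a finger pad.
Only numpy, scipy, OpenCV 4.12 (cv2) and the standard library are available. Lean on these libraries where they do the work, as an engineer would, in place of code of your own. Each camera call takes 0.05 s, during which the arm holds its last target. There are 200 camera calls.

## Working session

There is one attempt and no reset: what is moved stays moved. The work goes in short steps, each a Python script; the robot and the scene stay as the last script left them, time stands still between calls to the robot, and variables do not carry over. Pictures are saved under pics/ and viewed, at most 10 in all, crops included, and the job is handed in when it is done.

```bash
mkdir -p pics; ls; python3 - <<'E'
from station import *
import cv2,numpy as np
for n in("top","side"):
    im=get_image(n); cv2.imwrite(f"pics/{n}0.png",im[:,:,::-1])
    for k in("lid","tub","tab_left"):
        print(n,k,[(round(d["score"],2),np.round(d["extent"]).tolist()) for d in regions_of(k,n)])
    c=get_calibration(n);print({k:np.round(v,3).tolist() for k,v in c.items()})
o=get_obs();print(o["t"],o["ee_rot"],o["tcp_pos"],get_calibration("wrist"))
E
```

```text
pics
top lid [(0.88, [213.0, 196.0, 55.0, 48.0]), (0.88, [287.0, 205.0, 51.0, 49.0]), (0.84, [221.0, 261.0, 34.0, 34.0])]
top tub [(0.94, [209.0, 211.0, 60.0, 26.0])]
top tab_left []
{'fx': 489.596, 'fy': 489.596, 'cx': 253.315, 'cy': 195.765, 'R': [[0.019, -0.999, 0.032], [-0.992, -0.022, -0.122], [0.123, -0.03, -0.992]], 't': [-15.068, 588.529, 1231.785]}
side lid [(0.92, [265.0, 175.0, 44.0, 37.0]), (0.87, [210.0, 196.0, 32.0, 28.0]), (0.79, [262.0, 250.0, 48.0, 47.0])]
side tub [(0.8, [265.0, 194.0, 48.0, 43.0])]
side tab_left [(0.39, [281.0, 169.0, 13.0, 3.0])]
{'fx': 377.001, 'fy': 377.001, 'cx': 258.312, 'cy': 189.691, 'R': [[1.0, -0.007, 0.005], [-0.001, -0.733, -0.68], [0.008, 0.68, -0.733]], 't': [-565.694, 84.551, 1061.931]}
0.4 [-1.79979353e+02 -2.64229311e-03  1.64713378e+02] [164.71108615 602.79919643 231.10405427] {'fx': 313.14291074082644, 'fy': 313.14291074082644, 'cx': 254.0051462963002, 'cy': 184.76531151708582, 'mount': array([[-2.90204361e-04, -9.61181475e-01, -2.75916814e-01,
         6.93004428e+01],
       [ 9.99999957e-01, -2.65739852e-04, -1.26052941e-04,
        -7.28257711e-01],
       [ 4.78376583e-05, -2.75916838e-01,  9.61181510e-01,
        -1.42409988e+02],
       [ 0.00000000e+00,  0.00000000e+00,  0.00000000e+00,
         1.00000000e+00]])}
```

```bash
python3 - <<'E'
import cv2
t=cv2.imread("pics/top0.png");s=cv2.imread("pics/side0.png")
import numpy as np
a=cv2.resize(t[120:310,110:360],(0,0),fx=3,fy=3,interpolation=cv2.INTER_CUBIC)
cv2.imwrite("pics/topc.png",a)
E
```

```text
(no output)
```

View pics/top0.png

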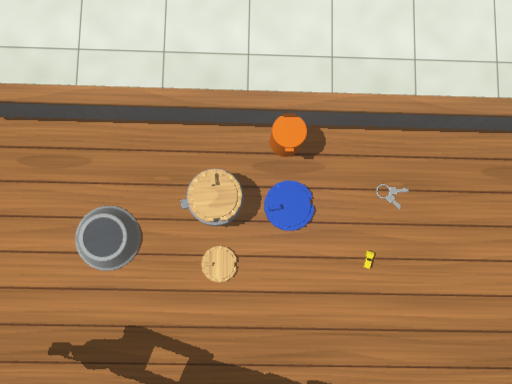

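View pics/side0.png

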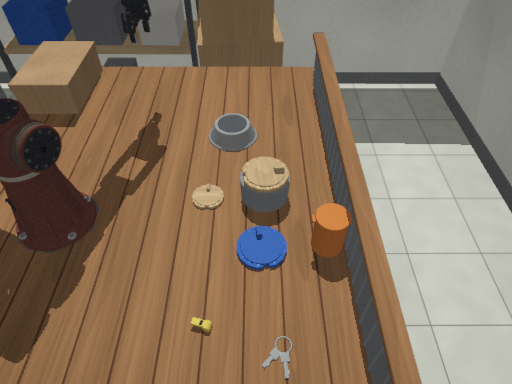

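View pics/topc.png

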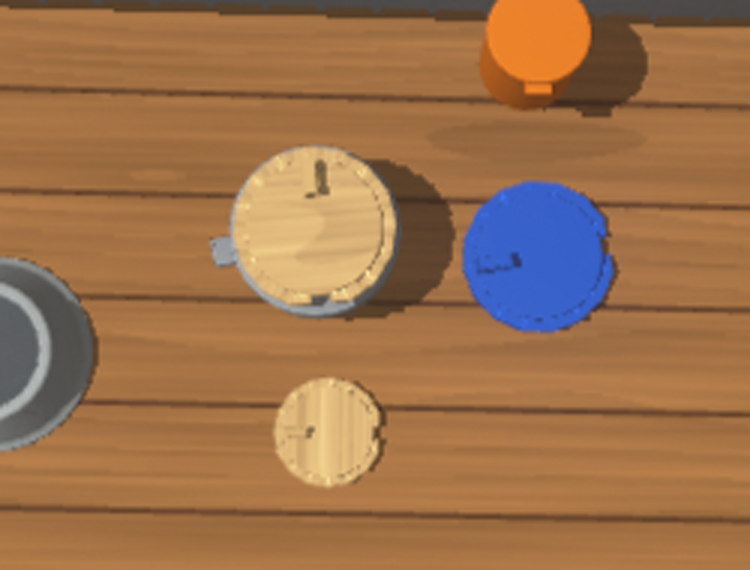

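The top view shows three candidate lids: a wooden one on the tub at (213,196), a blue one at (287,205) and a small wooden one on the bench at (221,261). I choose (213,196): it is wooden, it is the larger of the two, and it sits on the tub. The crop shows the lug to the left (+y) at full-image pixel (184,203). The notch is at the bottom (-x) at (216,219) and the tab is at the top (+x) at (217,180). The lid therefore needs about -85° of turn, clockwise seen from above. Next I'll take a close look with the wrist camera.

```bash
cat > h.py <<'E'
from station import *
import cv2,numpy as np
from scipy.spatial.transform import Rotation as Ro
def cam(n):
    c=get_calibration(n)
    if n!="wrist": return c,np.array(c["R"]),np.array(c["t"])
    o=get_obs();T=np.eye(4);T[:3,:3]=Ro.from_euler("xyz",o["ee_rot"],degrees=True).as_matrix();T[:3,3]=o["tcp_pos"]
    M=np.linalg.inv(T@np.array(c["mount"]));return c,M[:3,:3],M[:3,3]
def unproj(C,uv,z):
    c,R,t=C;d=R.T@np.array([(uv[0]-c["cx"])/c["fx"],(uv[1]-c["cy"])/c["fy"],1]);o=-R.T@t
    return o+d*(z-o[2])/d[2]
def proj(C,X):
    c,R,t=C;p=R@np.array(X,float)+t;return np.array([c["fx"]*p[0]/p[2]+c["cx"],c["fy"]*p[1]/p[2]+c["cy"]])
E
python3 - <<'E'
from h import *
C=cam("top")
p=unproj(C,(213,196),93);lug=unproj(C,(184,203),73);n=unproj(C,(216,219),85)
print(p,lug,n)
C=cam("side");print(unproj(C,(265,175),93))
grip(0)
goto([p[0]-20,p[1],230],[180,0,180])
C=cam("wrist");im=get_image("wrist");cv2.imwrite("pics/w1.png",im[:,:,::-1])
for k in("lid","tub","tab_left","tab_right"):
    for d in regions_of(k,"wrist"):print(k,round(d["score"],2),np.round(d["extent"],1).tolist())
print(get_obs()["t"],get_obs()["tcp_pos"],get_obs()["grip_width"],get_obs()["joint_pos"],get_obs()["wrist_force"])
np.savez("w1.npz",R=C[1],t=C[2])
E
```

```text
[578.86015582  98.23263042  93.        ] [562.04539911 171.0760062   73.        ] [522.79292283  89.62255662  85.        ]
[584.52944658  84.03356015  93.        ]
lid 0.95 [243.2, 34.0, 87.4, 67.9]
lid 0.93 [251.8, 192.1, 142.1, 130.6]
lid 0.88 [91.3, 164.2, 118.6, 111.5]
tub 0.63 [260.6, 151.3, 160.5, 71.2]
tub 0.23 [251.9, 190.4, 143.9, 128.3]
tab_left 0.51 [259.6, 151.6, 157.8, 78.3]
3.7 [558.77767287  98.79712126 229.97436745] 0.15679885816094347 [ 2.93961929e+00  5.52690503e+00  1.00425458e+02  2.15780739e-03
  7.40501741e+01 -8.71132789e+01] [-0.38630365 -0.18051649  0.11974924]
```

View pics/w1.png

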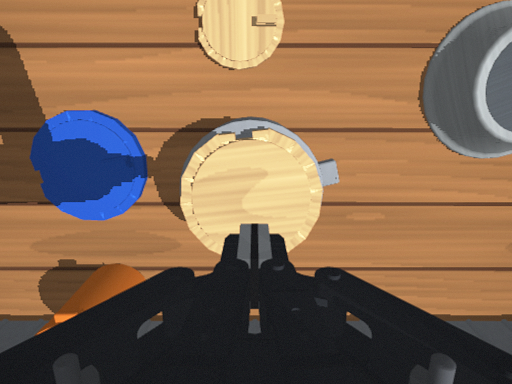

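The wrist view shows the lid at (252,192), its notch at about (250,131) and the lug at about (330,172). The gripper hides the tab, so I'll move +x for a clear view.

```bash
python3 - <<'E'
from h import *
goto([650,95,245],[180,0,180])
C=cam("wrist");im=get_image("wrist");cv2.imwrite("pics/w2.png",im[:,:,::-1]);np.savez("w2.npz",R=C[1],t=C[2])
for d in regions_of("lid","wrist"):
    e=d["extent"];print(round(d["score"],2),np.round(e,1).tolist())
    m=d["region"].astype(np.uint8)
    cs=max(cv2.findContours(m,0,1)[0],key=cv2.contourArea)[:,0]
    P=np.array([unproj(C,u,93)[:2] for u in cs])
    c,r=cv2.minEnclosingCircle(P.astype(np.float32))
    A=np.c_[2*P,np.ones(len(P))];s=np.linalg.lstsq(A,(P**2).sum(1),rcond=None)[0]
    print("circ",c,r,"lsq",s[:2],np.sqrt(s[2]+s[0]**2+s[1]**2))
p=proj(C,[575,95,93]);print(p)
x0,y0=np.maximum((p-[120,100]).astype(int),0);print(x0,y0)
cv2.imwrite("pics/w2c.png",cv2.resize(im[y0:y0+190,x0:x0+240,::-1],(0,0),fx=3,fy=3,interpolation=cv2.INTER_CUBIC))
E
```

```text
0.86 [257.5, 97.1, 151.3, 147.9]
circ (582.6567993164062, 95.28266143798828) 67.08670806884766 lsq [583.72804158  95.5104019 ] 65.24327740190738
0.8 [89.1, 83.8, 121.6, 120.3]
circ (573.2782592773438, -54.5098762512207) 53.39240646362305 lsq [573.42392323 -54.32652799] 51.57373470270341
[254.96648874  88.2361806 ]
134 0
```

View pics/w2c.png

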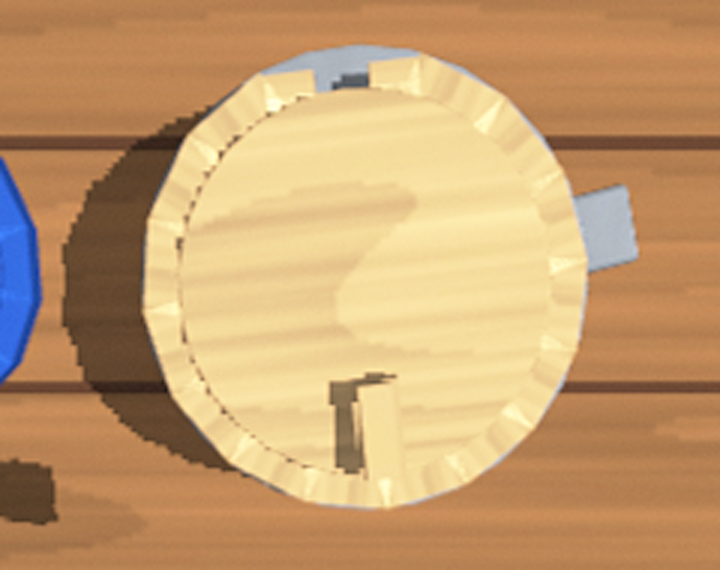

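The crop shows the lug's outer corners at (625,185) and (638,258), the notch mouth at (313,70) and (370,62), and the tab top from (377,386) to (387,478). I'll turn these into angles.

```bash
python3 - <<'E'
from h import *
f=np.load("w2.npz");C=(get_calibration("wrist"),f["R"],f["t"])
g=lambda x,y,z:unproj(C,((x+.5)/3-.5+134,(y+.5)/3-.5),z)[:2]
c=np.array([583.3,95.4]);ang=lambda v:np.degrees(np.arctan2(v[1],v[0]))
def s(n,p): print(n,p.round(1),"r",np.linalg.norm(p-c).round(1),"ang",ang(p-c).round(1))
a,b=g(625,185,73),g(638,258,73);s("lug",(a+b)/2);print(np.linalg.norm(a-b),ang(b-a)+90)
s("lugedge",0*c+g(573,198,73));s("lugedge2",g(590,271,73))
print("edgedirs",ang(a-g(573,198,73)),ang(b-g(590,271,73)))
a,b=g(313,70,93),g(370,62,93);s("notch",(a+b)/2);print(np.linalg.norm(a-b))
a,b=g(314,92,93),g(370,84,93);s("notch in",(a+b)/2);print(np.linalg.norm(a-b))
a,b=g(377,386,111),g(387,478,111);s("tab in",a);s("tab out",b);print("dir",ang(b-a))
a,b=g(358,388,111),g(395,385,111);print(np.linalg.norm(a-b))
E
```

```text
lug [561.4 179.5] r 86.9 ang 104.6
22.52371811427828 104.97065770200317
lugedge [554.3 160.6] r 71.4 ang 114.0
lugedge2 [576.2 167.4] r 72.4 ang 95.6
edgedirs 103.36656139495945 104.76142321332718
notch [520.9  88.6] r 62.8 ang -173.8
16.294463834518915
notch in [526.6  88.7] r 57.1 ang -173.3
16.108582506435518
tab in [608.8  98.8] r 25.7 ang 7.5
tab out [636.  101.9] r 53.1 ang 7.0
dir 6.516774862239489
10.787411415773997
```

Lug (pin) angle is about 104.6° and the notch is at about 186.6°, with the tab's opposite end agreeing at 6.7°. Radii and widths match the given sizes. The lid needs -82° of turn. I'll push the +y cheek with closed fingertips along an arc, stop a few degrees short, and look again.

```bash
cat >> h.py <<'E'
c0=np.array([583.3,95.4])
def pose(phi,z,r=40,off=18):
    a=np.radians(phi);v=c0+np.array([[np.cos(a),-np.sin(a)],[np.sin(a),np.cos(a)]])@[r,off]
    return [v[0],v[1],z],[180,0,phi+90]
def arc(a,b,z,step=6,speed=30):
    F=0
    for p in np.linspace(a,b,int(abs(b-a)//step)+2)[1:]:
        move_l(*pose(p,z),speed=speed);f=get_obs()["wrist_force"];F=max(F,np.linalg.norm(f))
    return F,f
def look(name):
    goto([650,95,245],[180,0,180]);C=cam("wrist");im=get_image("wrist")
    np.savez(name+".npz",R=C[1],t=C[2])
    cv2.imwrite(f"pics/{name}.png",cv2.resize(im[0:190,134:374,::-1],(0,0),fx=3,fy=3,interpolation=cv2.INTER_CUBIC))
E
python3 - <<'E'
from h import *
for p in (21,-20,-75): print(solve_ik(*pose(p,100)))
goto(*pose(21,150)); move_l(*pose(21,100)[:1],speed=100)
print(get_obs()["wrist_force"],get_obs()["tcp_pos"])
print(arc(21,6,100)); print(arc(6,-71,100))
print(get_obs()["t"],get_obs()["tcp_pos"],pose(-71,100))
arc(-71,-62,100); move_l(pose(-62,150)[0]); look("w3"); print(get_obs()["t"])
E
```

```text
[  5.23241255  20.51326555  97.43031879   0.          62.05641566
 -15.76758745]
[ 2.60794962e+00  2.13399198e+01  9.63148896e+01 -2.54444375e-14
  6.23451906e+01  2.26079496e+01]
[-8.04961663e-01  1.91104794e+01  9.93002047e+01 -2.54444375e-14
  6.15893159e+01  7.41950383e+01]
[ 0.36272142 -0.28083563 -0.15206945] [614.3351698  126.52366924  99.8934658 ]
(np.float64(0.9715997306678688), array([-0.09232801, -0.4026786 , -0.8793927 ]))
(np.float64(1.9383008896764464), array([ 0.86989634, -0.38522971, -0.74885697]))
10.7833 [613.39006204  63.42661186 100.07286991] ([np.float64(613.3420605390739), np.float64(63.43948375625616), 100], [180, 0, 19])
14.075
```

View pics/w3.png

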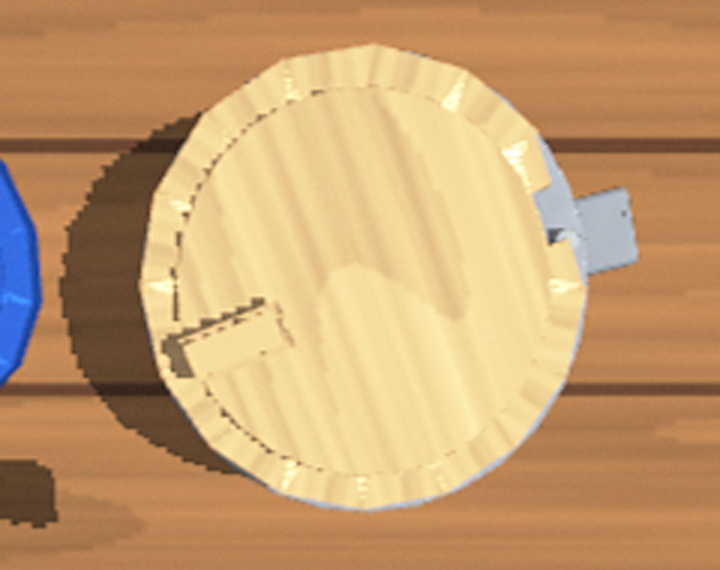

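The notch mouth is at (548,187) to (574,238). The pin shows near (566,238), at the notch's lower edge, so the lid is still short of alignment as planned.

```bash
python3 - <<'E'
from h import *
f=np.load("w3.npz");C=(get_calibration("wrist"),f["R"],f["t"])
g=lambda x,y,z:unproj(C,((x+.5)/3-.5+134,(y+.5)/3-.5),z)[:2]
c=c0;ang=lambda v:np.degrees(np.arctan2(v[1],v[0]))
def s(n,p): print(n,p.round(1),"r",np.linalg.norm(p-c).round(1),"ang",ang(p-c).round(1))
a,b=g(548,187,93),g(574,238,93);s("a",a);s("b",b);s("notch",(a+b)/2);print(np.linalg.norm(a-b))
a,b=g(533,195,93),g(552,244,93);s("a",a);s("b",b);s("notch in",(a+b)/2);print(np.linalg.norm(a-b))
s("pin",g(568,236,79.5))
a,b=g(281,322,111),g(189,361,111);s("tab in",a);s("tab out",b);print("dir",ang(b-a))
a,b=g(625,187,73),g(638,260,73);s("lug",(a+b)/2)
im=cv2.imread("pics/w3.png")[150:300,480:660]
for t in(100,101,102,103,104,105,106,107,108):pass
# predicted pin tops at candidate angles, in crop px
for t in(98,101,104.6,108):
    P=proj(C,[c[0]+65*np.cos(np.radians(t)),c[1]+65*np.sin(np.radians(t)),79.5]);print(t,((P-[134,0]+.5)*3-.5).round())
cv2.imwrite("pics/w3z.png",cv2.resize(im,(0,0),fx=4,fy=4))
E
```

```text
a [552.4 148.8] r 61.7 ang 120.1
b [566.6 157.3] r 64.1 ang 105.1
notch [559.5 153. ] r 62.4 ang 112.4
16.5043879157987
a [554.6 144.5] r 56.9 ang 120.3
b [568.3 150.9] r 57.5 ang 105.2
notch in [561.4 147.7] r 56.7 ang 112.7
15.049219358944704
pin [565.3 158.3] r 65.4 ang 105.9
tab in [590.1  71.3] r 25.1 ang -74.3
tab out [601.   44.4] r 53.9 ang -70.9
dir -67.85365832815745
lug [561.4 179.5] r 86.9 ang 104.6
98 [571. 266.]
101 [570. 255.]
104.6 [568. 241.]
108 [565. 229.]
```

View pics/w3z.png

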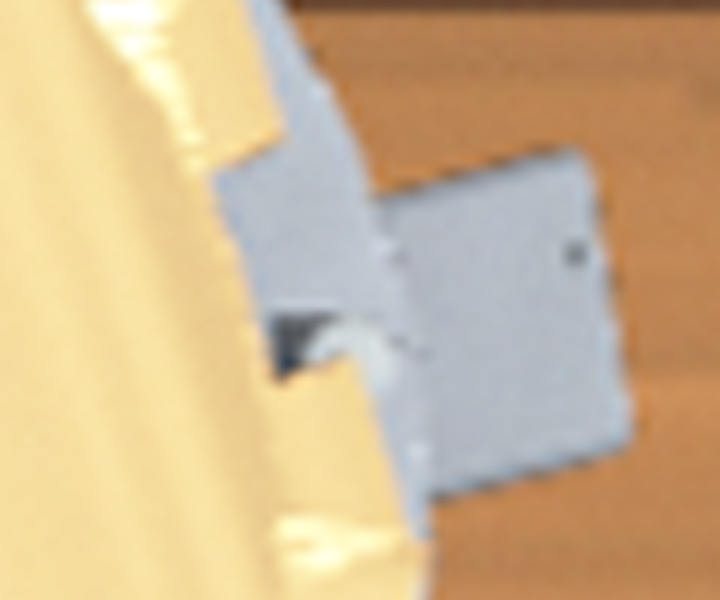

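Fitting the 8 mm pin disc puts it at about 104.4°, with the notch at about 112.5°. With the finger at φ=-71, a further -8° is needed, so I push to φ=-79.

```bash
python3 - <<'E'
from h import *
goto(*pose(-60,150)); move_l(pose(-60,100)[0],speed=100)
print(arc(-60,-79,100)); 
arc(-79,-68,100); move_l(pose(-68,150)[0]); look("w4"); print(get_obs()["t"])
im=cv2.imread("pics/w4.png")[150:300,480:660]
cv2.imwrite("pics/w4z.png",cv2.resize(im,(0,0),fx=4,fy=4))
E
```

```text
(np.float64(1.5551901340328063), array([-0.17033797,  0.04703858,  0.34822039]))
21.45
```

View pics/w4z.png

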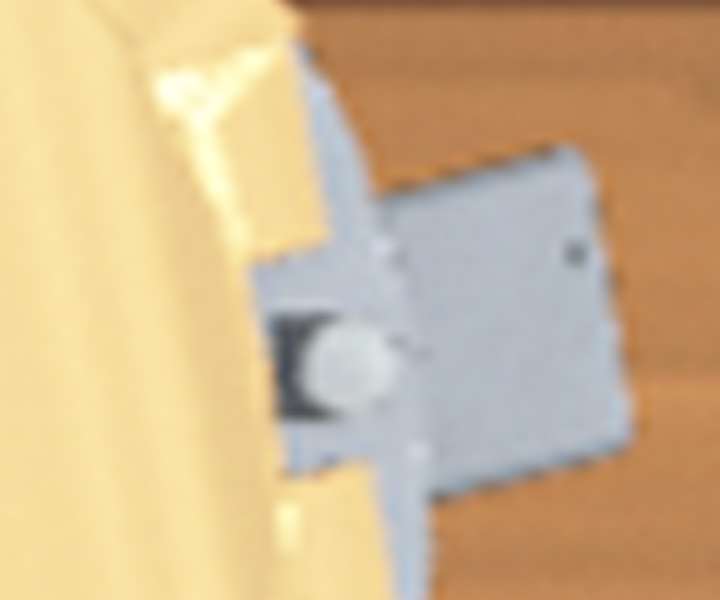

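The pin is fully visible at (350,367). The notch edges at the pin's column are at about y=231 and y=459, so the notch is over the pin. I'll check the angles with parallax included.

```bash
python3 - <<'E'
from h import *
f=np.load("w4.npz");C=(get_calibration("wrist"),f["R"],f["t"])
def g(x,y,z):
    x,y=(x+.5)/4-.5+480,(y+.5)/4-.5+150
    return unproj(C,((x+.5)/3-.5+134,(y+.5)/3-.5),z)[:2]
def s(n,p): d=p-c0;print(n,p.round(1),np.linalg.norm(d).round(1),np.degrees(np.arctan2(d[1],d[0])).round(1))
a,b=g(328,238,93),g(372,455,93);s("a",a);s("b",b);s("m",(a+b)/2)
a,b=g(250,262,93),g(285,470,93);s("m in",(a+b)/2)
s("pin",g(350,367,79.5))
E
```

```text
a [558.5 153.1] 62.8 113.2
b [573.8 157.3] 62.7 98.7
m [566.1 155.2] 62.2 106.0
m in [567.5 149.2] 56.1 106.4
pin [566.9 158.1] 64.8 104.6
```

It is about 1.5° off, inside the 3.5° play. I'll nudge it that last bit and then press at the centre with a force guard.

```bash
python3 - <<'E'
from h import *
goto(*pose(-66,150)); move_l(pose(-66,100)[0],speed=100)
print(arc(-66,-80.4,100)); arc(-80.4,-69,100); move_l(pose(-69,130)[0])
p=[c0[0],c0[1],120];goto(p,[180,0,104.6]);move_l([p[0],p[1],99],speed=60)
f0=get_obs()["wrist_force"][2];L=[]
for z in np.arange(97.5,87,-0.5):
    move_l([p[0],p[1],z],speed=15);o=get_obs();f=o["wrist_force"][2]-f0
    L.append((z,round(o["tcp_pos"][2],1),round(f,1)))
    if abs(f)>18: break
print(L,o["t"])
E
```

```text
(np.float64(1.6711886924352455), array([1.21913604, 0.95444214, 0.62898264]))
[(np.float64(97.5), np.float64(97.8), np.float64(0.1)), (np.float64(97.0), np.float64(97.2), np.float64(-0.7)), (np.float64(96.5), np.float64(96.4), np.float64(0.8)), (np.float64(96.0), np.float64(96.0), np.float64(0.6)), (np.float64(95.5), np.float64(95.9), np.float64(2.9)), (np.float64(95.0), np.float64(95.7), np.float64(6.5)), (np.float64(94.5), np.float64(95.4), np.float64(6.3)), (np.float64(94.0), np.float64(95.0), np.float64(6.7)), (np.float64(93.5), np.float64(94.5), np.float64(6.8)), (np.float64(93.0), np.float64(94.0), np.float64(6.4)), (np.float64(92.5), np.float64(93.6), np.float64(6.7)), (np.float64(92.0), np.float64(93.1), np.float64(6.9)), (np.float64(91.5), np.float64(92.6), np.float64(6.7)), (np.float64(91.0), np.float64(92.1), np.float64(7.1)), (np.float64(90.5), np.float64(91.6), np.float64(7.4)), (np.float64(90.0), np.float64(91.1), np.float64(6.1)), (np.float64(89.5), np.float64(90.6), np.float64(6.3)), (np.float64(89.0), np.float64(90.4), np.float64(8.5)), (np.float64(88.5), np.float64(90.4), np.float64(10.1)), (np.float64(88.0), np.float64(90.4), np.float64(13.3)), (np.float64(87.5), np.float64(90.4), np.float64(14.9))] 33.1583
```

The lid slid down and stopped hard at 90.4 mm; home is nominally 90. I'll press a little harder to be sure it is fully home, then withdraw and look.

```bash
python3 - <<'E'
from h import *
p=c0
for z in np.arange(87,82,-0.5):
    move_l([p[0],p[1],z],speed=15);o=get_obs();f=o["wrist_force"][2]
    if f>28: break
wait(.3);o=get_obs();print(z,o["tcp_pos"],o["wrist_force"])
move_l([p[0],p[1],91],speed=30);move_l([p[0],p[1],140],speed=100);look("w5")
C=cam("wrist")
for d in regions_of("lid","wrist")[:1]:
    m=d["region"].astype(np.uint8);cs=max(cv2.findContours(m,0,1)[0],key=cv2.contourArea)[:,0]
    for z in(87,93):
        P=np.array([unproj(C,u,z)[:2] for u in cs]);A=np.c_[2*P,np.ones(len(P))];s=np.linalg.lstsq(A,(P**2).sum(1),rcond=None)[0]
        print(z,s[:2],np.sqrt(s[2]+s[0]**2+s[1]**2))
print(get_obs()["t"])
E
```

```text
84.0 [583.59503412  95.44738669  90.25971334] [-14.24514052  -1.97374518  30.30101076]
87 [581.49277267  94.01852349] 65.29909702337926
93 [581.46315187  94.02218968] 63.98978207154499
37.5333
```

View pics/w5.png

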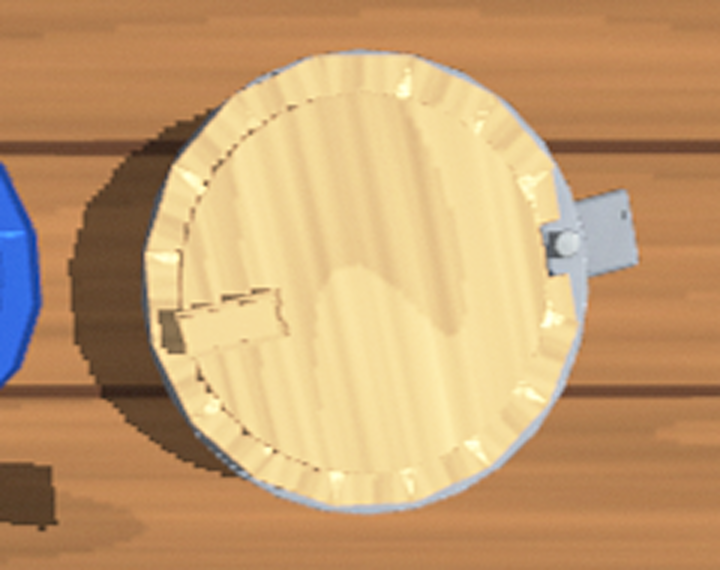

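The view shows the pin at (567,243), standing in the notch. The lid is lower than before, with the rim showing all round. Tip height was 90.3 mm at a firm 30 N stop, so the lid is fully home and the gripper is clear.

```bash
python3 -c "
from station import *
print(sign_off())"
```

```text
the job is handed in; nothing more can be done
None
```

The lid was turned until its notch stood over the pin and pressed down to a firm stop, fully home; the arm is drawn back and the job was handed in at about 38 s.

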